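# Set the length stop of the bread cutter and push the loaf up to it

## Robot

A 7-joint arm with a two-finger parallel gripper is mounted at the origin on the work surface. World frame = base frame: x ahead of the robot, y to its left, z up, the work surface at z = 0. Lengths are in mm, angles in rad, forces in N, time in s.
With the tool pointing down it reaches from about 400 to 925 mm from the base axis. Payload 5.6 kg.
Tool frame: the origin (TCP) lies midway between the tips of the shut fingers; the grasp point (between the pads) lies 19 mm behind it; z points along the fingers, y is the line along which they close (so a half turn about z gives the same grasp; the last joint's range is limited). The gripper opens to 85 mm and grips with 20 to 120 N. Pads are 22 mm wide; open, the fingers measure 114 mm over their backs; the gripper's body (76 mm by 85 mm) begins 54 mm behind the grasp point. The pads swing forward as they close: fully open they stand 13 mm farther back than shut.
Start: joints at [-1.218, 0.468, -0.012, 1.603, 0.006, 1.071, -0.056], TCP at [250.645, 599.738, 231.29] pointing down, gripper open.
Joint ranges: [-2.53, 2.53], [-0.31, 2.02], [-1.57, 1.55], [0.28, 2.44], [-1.29, 4.43], [0.15, 1.84], [-2.92, 2.92]. Speed limits (rad/s): [2.57, 2.57, 3.14, 3.14, 3.14, 3.14, 3.14].

## Interface

Orientations are given as a unit quaternion [w, x, y, z].
In Python, from workcell import r, read_camera, workorder gives the robot as it stands.
- The arm moves only by the tool servo_tool, never from a script. Its argument "series" is a list of rows, each a list of 5 numbers: the gripper's target within -1 to 1 (fully open at 1, half-way at 0, shut at -1), then the shift along the tool's x, y, z scaled (see below), then the turn about the tool's z scaled (see below). A call has 1 to 10 rows; each row shifts and turns the commanded pose from where the row before left it, along the tool's axes as they then stand; what a row does not reach is not made up. The controller multiplies each number of a shift by 0.04 m and each number of a turn by 90 degrees. A row lasts 1/10 s, in which the tool goes at most 50 mm and 8.59 degrees, less where a joint would pass 70% of its speed; a pose out of reach is approached as far as the arm can. A call with a number of a shift or a turn outside -1 to 1 is refused whole. A call with a gripper value outside its range is refused whole. The fingers move at their own pace and stop on an object; "grip_force" is the grip in N (left out, the last holds). Time passes only in rows, so rows that do not move let the fingers close. It gives the time, the measured TCP pose, the force, the opening and the grip force at its end, in the units of the state.
- r.observe(): the state, without advancing time (a new reading comes with each control period).
- read_camera(name): name is "scene" or "top" or "wrist"; returns a dict with "image" (420x560x3 uint8, red, green, blue), "K" (3x3 intrinsics, pixels), "k1" (the pictures are not rectified: a ray, as slopes to the right and down, at radius r is drawn at 1 + k1 r^2 times it, then the intrinsics apply), "R" (3x3) and "t" (3): a world point X has camera coordinates R X + t. Camera axes: x right, y down, z forward; pixel columns grow to the right and rows downward; lengths in mm; the calibration is good to about 2 mm. A picture is of the moment at which its call begins. There is no depth.
- workorder.job_done(): hands the job in; it is judged then, once.
The state is a dict: "time_s": time; "qpos": joint angles; "joint_vel": joint speeds; "effort": joint torques, N m; "position": TCP position; "tcp_rot": TCP orientation; "contact_force": force on the tool from outside, world axes, zero at the start; "ft_torque": the same for the moment, N m; "finger_gap": opening from 0.0 (shut) to 1.0 (fully open); "grip_force": force on a finger pad.
Only numpy, scipy, OpenCV 4.12 (cv2) and the standard library are available. Lean on these libraries where they do the work, as an engineer would, in place of code of your own. Each camera call takes 0.05 s, during which the arm holds its last target. There are 200 camera calls.

## Task

Get the bread cutter ready to cut the loaf to length. With your fingertips push the length stop along its rail towards the knife until it clicks into the middle one of the rail's three notches, then push the loaf gently along the board from behind until its cut end is right up against the stop, leaving the stop in that notch. Only push, do not squeeze or lift anything, leave the knife thrown back and the other things where they are, and end with your hand clear.

Things in the scene. Friction and masses are not known exactly. Their poses are not given: they have to be found in the camera images.
- board: Bread cutter, fixed: pale wooden board 190 x 570 x 22 mm. Origin at worktop height where the cut line (dark groove across, under the knife) meets the middle line of the loaf's lane. x across the board, away from the robot (board spans -80 to 110 mm); y along it from loaf to stop (-275 to 295 mm); z up. Fence behind the lane: front at x 45 mm, y -240 to -25 mm, 26 mm above the board.
- length_stop (a joint): Travel of the stop, m: 0 at the rail's outer end, growing towards the knife (board's -y) to 0.19; its face is 0.240 minus this from the cut line. Notches at 0.110, 0.140 (middle), 0.170. Sliding takes about 2 N. Within about 3 mm of a notch a sprung ball snaps it in and the push falls away; pushing it out takes about 9 N; pushed under 2 mm off, it springs back.
- stop_push (a point): Middle of the outer side (away from the knife) of the stop's plate: where to push. Axes as the board's. Aluminium plate, 8 mm thick along y, 24 to 74 mm above the worktop, from 38 mm nearer the robot to 60 mm farther than this point, 49 mm up. Beyond it, centred 78 mm farther in x, its black carriage 36 x 36 mm with a steel knob (top 80 mm up) rides the rail and reaches 28 mm outwards.
- stop_face (a point): Middle of the inner side of the stop's plate (towards the knife and the loaf), 49 mm above the worktop; axes as the board's; 8 mm from stop_push.
- middle_notch (a point): Top of the rail at the centre of the middle notch, 38 mm above the worktop. The rail, a 13 mm wide aluminium bar, runs along the far side of the board; its notches are three 9 mm gaps 30 mm apart. With the stop in this notch its carriage is centred over this point and the outer and inner notches show on either side of it.
- loaf: Loose crusty loaf, 190 long, 72 wide, 53 mm high, about 0.28 kg, lying flat on the board. Origin at the middle of its underside; its y points along its length to the cut end, roughly along the board's y. It slides on the board with 1 to 3 N.
- loaf_nose (a point): Middle of the loaf's flat pale cut end (the end towards the stop), 23 mm above its underside; axes as the loaf's.
- loaf_tail (a point): Middle of the loaf's tail end, a flat upright crust, 23 mm above its underside: where to push. Axes as the loaf's.
- knife (a joint): Hinged bread knife of the cutter, rad: 0 thrown back, where it rests by its own weight, leaning away from the robot 65 degrees past upright beyond the board; grows as it swings up and over the board. It reaches 275 mm from its pivot, up to 200 mm above the worktop, blade 28 mm deep, in the upright plane over the cut line.
- knife_pivot (a point): Pivot of the knife, on the cut line 94 mm beyond the middle of the lane, 77 mm above the worktop, in a steel fork that stands 17 mm to either side in x, 13 mm in y, and reaches 88 mm above the worktop.
- butter_dish: White round pot of butter, 84 mm across, 45 mm high, standing in front of the board. Origin under its centre.
- bread_roll: Round bread roll, 72 mm across, 43 mm high, in front of the board. Origin under its centre.
- jam_jar: Jam jar with a metal lid, 68 mm across, 85 mm high, behind the stop's end of the board. Origin under its centre.
- mug: White mug, 82 mm across, 92 mm high, behind the loaf's end of the board. Origin under its centre.
- pepper_mill: Dark wooden pepper mill, 54 mm across, 140 mm high, on the worktop, left in front of the board. Origin under its centre.
- side_plate: White side plate, 170 mm across, on the left of the worktop. Origin under its centre.
- turner: Kitchen turner with a wooden handle, 210 mm long lying flat on the right of the worktop. Origin under its middle.

How it is judged (in metres and radians):
On the way, in this order (a step that is already met when the one before it is completed fails the run):
1. the length stop has clicked into the middle notch (within 3 mm, at rest) while the loaf is still at least 20 mm from it (value of joint length_stop between 0.137 and 0.143 m and velocity of joint length_stop between -0.004 and 0.004 m/s and y of loaf_nose in the frame of stop_face below -0.02 m), for 0.3 s.
2. the loaf's cut end is up against the stop (gap under 6 mm) with the stop in the middle notch (value of joint length_stop between 0.137 and 0.143 m and y of loaf_nose in the frame of stop_face between -0.006 and 0.004 m), for 0.2 s.
At the end, for the whole second after the job is handed in: The stop rests in the middle notch (0.140 within 3 mm); the loaf lies flat and still in its lane (within 20 mm of its middle line, straight within 0.12 rad), its cut end within 6 mm of the stop's face; the knife is still thrown back; the hand touches nothing (all of step 2 and velocity of joint length_stop between -0.004 and 0.004 m/s and z of loaf in the frame of board between 0.018 and 0.027 m and angle between loaf's own z axis and vertical below 0.08 rad and x of loaf in the frame of board between -0.02 and 0.016 m and angle between the y axis of loaf and the y axis of board, either way round below 0.12 rad and linear speed of loaf below 0.02 m/s and value of joint knife below 0.1 rad).
It fails at once if the loaf is lifted (over 10 mm off the board) or tipped (z of loaf in the frame of board above 0.032 m or angle between loaf's own z axis and vertical above 0.15 rad).
It fails at once if the loaf is squeezed or shoved hard (fingers press it with more than 20 N) (contact force between the fingers and loaf above 20 N).
It fails at once if the knife is swung from its resting place (value of joint knife above 0.1 rad).
It fails at once if a bystander (butter dish, roll, jar, mug, mill, plate, turner) is moved by more than 20 mm, lifted or knocked over (distance of any of butter_dish, bread_roll, jam_jar, mug, pepper_mill, side_plate, turner from where it was at the start of the episode above 0.02 m or angle between any of butter_dish, bread_roll, jam_jar, mug, pepper_mill, side_plate, turner's own z axis and vertical above 0.3 rad).
It also fails if it takes over 67 s, if anything falls off the work surface, if the arm or the gripper's body presses on something with over 40 N, if the wrist force passes 120 N, or if a joint passes its speed limit or range.

## Working session

There is one attempt and no reset: what is moved stays moved. The work goes in short steps, Python scripts to look and compute and a tool call to move; the robot and the scene stay as the last step left them, time stands still between calls to the robot, and variables do not carry over. Pictures are saved under pics/ and viewed, at most 10 in all, crops included, and the job is handed in when it is done.

Besides the shell and the picture viewer there is one more tool, called after "Call:" as a command line: name --pt "numbers of a row" for each row, then --argument value for the rest. servo_tool: Moves the arm, as the interface text tells. Its arguments: {"type":"object","properties":{"series":{"type":"array"},"grip_force":{"type":"number"}},"required":["series"]}

```bash
mkdir -p pics; python3 - <<'E'
from workcell import r, read_camera
import cv2
print(r.observe())
for n in("scene","top"):
    d=read_camera(n);print(n,d["K"],d["k1"],d["R"],d["t"])
    cv2.imwrite(f"pics/{n}0.png",cv2.resize(d["image"][...,::-1],(800,600),interpolation=cv2.INTER_CUBIC))
E
```

```text
{'time_s': 0.0, 'qpos': array([-1.21797093,  0.46832311, -0.01161252,  1.60363989,  0.00602394,
        1.07139854, -0.05629316]), 'joint_vel': array([ 6.23975587e-04, -3.83702659e-04,  9.08609570e-04, -8.06984682e-04,
       -1.89466613e-04,  5.64567149e-04, -5.88215578e-05]), 'effort': array([-1.25654647e-04, -5.32380867e+01,  2.13171879e-02, -2.51294839e+01,
        1.13683142e-02,  7.78077403e-03,  6.22528503e-06]), 'position': array([250.467953  , 599.19612318, 230.36668544]), 'tcp_rot': array([-1.01843043e-04,  1.96641217e-01,  9.80475129e-01, -8.61354372e-04]), 'contact_force': array([ 0.48786588, -1.07273495, -0.67973608]), 'ft_torque': array([ 0.02644254,  0.00628155, -0.01994575]), 'grip_force': 0.0, 'finger_gap': 1.0046499707146774}
scene [[510.76098213   0.         278.67456504]
 [  0.         510.76098213 212.18298366]
 [  0.           0.           1.        ]] 0.04770748150387793 [[ 0.48010885  0.87705929  0.01620183]
 [ 0.60460787 -0.31747205 -0.73052092]
 [-0.63556653  0.36052531 -0.68269809]] [-267.25441754 -261.61592939 1853.81231217]
top [[429.06788606   0.         281.68538439]
 [  0.         429.06788606 214.83671695]
 [  0.           0.           1.        ]] 0.005271982324089451 [[-0.00422911 -0.99998768  0.00259996]
 [-0.98013498  0.00362958 -0.1982984 ]
 [ 0.19828652 -0.00338694 -0.98013825]] [  -6.81314787  552.74468631 1368.99574821]
```

View pics/top0.png

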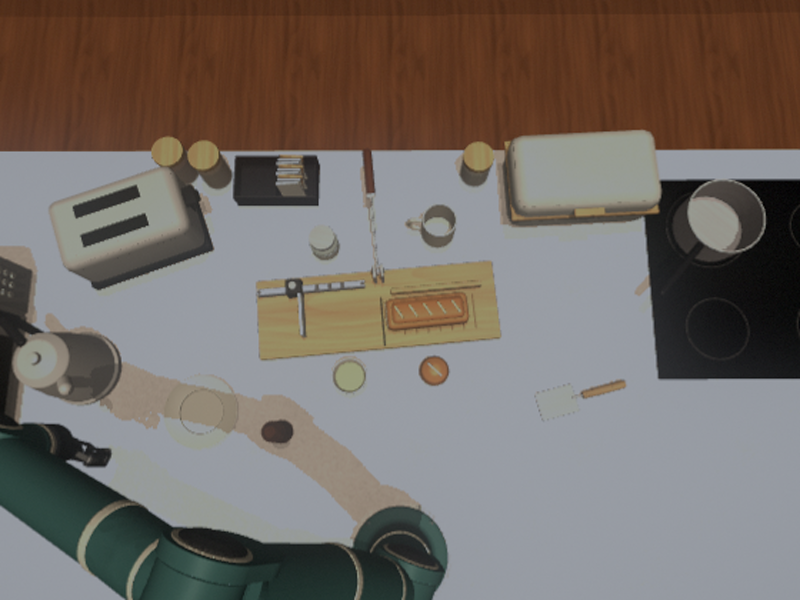

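View pics/scene0.png

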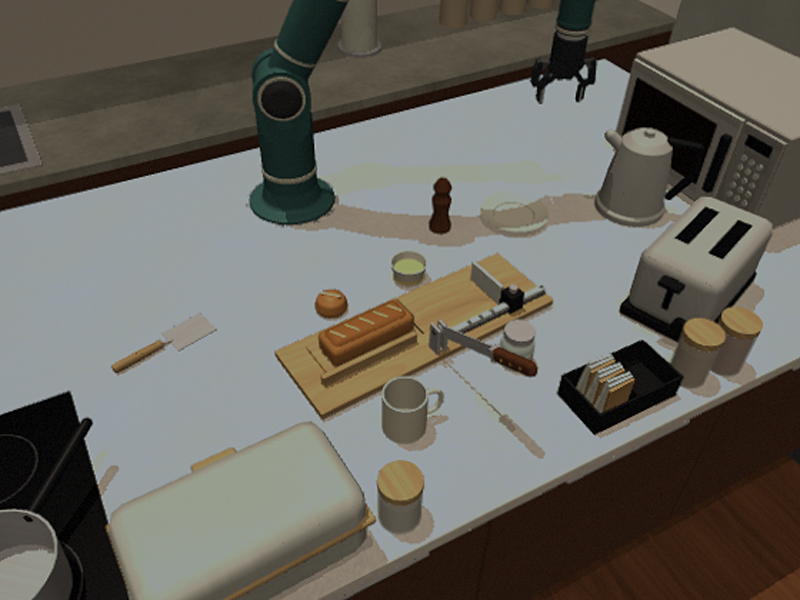

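The top view shows the stop's plate at about (302,310), the rail along the board's far edge, the loaf at about (428,310), and the knife pointing away at x≈375. I'll enlarge the board.

```bash
cat > h.py <<'E'
import numpy as np, cv2
from workcell import r, read_camera
def ray(d,uv):
    K=d["K"];m=(np.array(uv,float)-[K[0,2],K[1,2]])/[K[0,0],K[1,1]]
    s=m.copy()
    for _ in range(20): s=m/(1+d["k1"]*(s@s))
    return d["R"].T@np.r_[s,1], -d["R"].T@d["t"]
def atz(d,uv,z):
    v,c=ray(d,uv);return (c+v*(z-c[2])/v[2])[:2]
def proj(d,X):
    X=np.atleast_2d(X)@d["R"].T+d["t"];s=X[:,:2]/X[:,2:]
    s=s*(1+d["k1"]*(s**2).sum(1,keepdims=True))
    return s*[d["K"][0,0],d["K"][1,1]]+d["K"][:2,2]
def crop(n,x0,y0,w,h,f,out):
    d=read_camera(n);im=cv2.convertScaleAbs(d["image"][y0:y0+h,x0:x0+w,::-1],alpha=1.4)
    cv2.imwrite("pics/"+out,cv2.resize(im,None,fx=f,fy=f,interpolation=cv2.INTER_CUBIC));return d
E
python3 -c "
from h import *
crop('top',175,180,180,75,4.4444,'c1.png')"
```

```text
(no output)
```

View pics/c1.png

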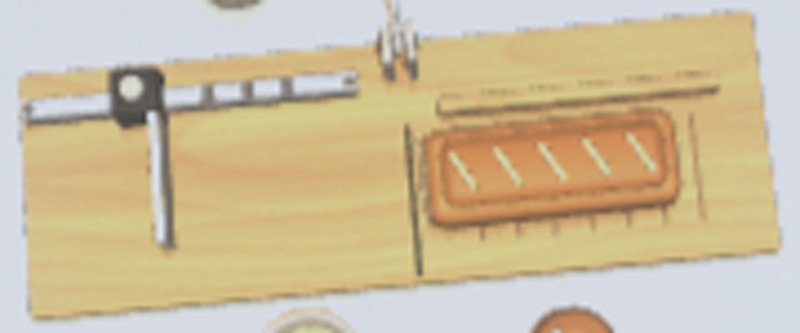

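The crop shows the board's corners at (20,74), (752,12), (780,248) and (33,318). The groove runs (407,124)-(420,274) and the middle notch is at (248,91). The plate top runs (153,112)-(166,247), and the loaf spans roughly (425..680, 110..228).

```bash
cat >> h.py <<'E'
def raw(p,x0=175,y0=180,f=4.4444): return (np.array(p,float)+.5)/f-.5+[x0,y0]
E
python3 - <<'E'
from h import *
from scipy.spatial.transform import Rotation
d=read_camera('top')
C=np.array([atz(d,raw(p),22) for p in[(20,74),(752,12),(780,248),(33,318)]])
L=np.array([(110,295),(110,-275),(-80,-275),(-80,295)],float)
c=C-C.mean(0);l=L-L.mean(0)
R,e=Rotation.align_vectors(np.c_[c,np.zeros(4)],np.c_[l,np.zeros(4)])
th=R.as_euler('xyz')[2];M=R.as_matrix()[:2,:2];o=C.mean(0)-M@L.mean(0)
print('origin',o,'yaw',th,'rms',e);print((C-o)@M)
np.savez('board.npz',o=o,th=th,M=M)
b=lambda p,z:np.round((atz(d,raw(p),z)-o)@M,1)
print('groove',b((407,124),22),b((420,274),22))
print('notches',[b(p,38) for p in[(208,95),(248,91),(287,87)]])
print('plate outer near',b((159,248),74),'inner near',b((174,245),74),'outer far',b((147,112),74))
print('loaf top',[b(p,70) for p in[(427,133),(672,110),(680,203),(433,226)]])
print('knob',b((131,87),80))
E
```

```text
origin [541.87723114  39.4129156 ] yaw 0.08711343518648783 rms 4.443261194140014
[[ 109.81309501  294.14002355]
 [ 107.93767785 -273.96588941]
 [ -77.99572256 -272.90152023]
 [ -79.75505029  292.72738609]]
groove [43.5  0.4] [-73.    0.4]
notches [array([ 76.1, 149.1]), array([ 76.5, 118.6]), array([76.9, 88.8])]
plate outer near [-44.  187.6] inner near [-42.8 176.6] outer far [ 58.4 190.5]
loaf top [array([ 24.6, -14.4]), array([  25.6, -197.2]), array([ -44.7, -195.2]), array([-45.3, -12.8])]
knob [ 76.9 200.3]
```

```bash
cat >> h.py <<'E'
from scipy.spatial.transform import Rotation as Ro
def st():
    B=np.load('board.npz');s=r.observe();q=s["tcp_rot"]
    T=Ro.from_quat([*q[1:],q[0]]).as_matrix();p=s["position"]
    b=(p[:2]-B['o'])@B['M'];F=s["contact_force"].copy();F[:2]=F[:2]@B['M']
    print('t',round(s["time_s"],2),'board xy',b.round(1),'z',p[2].round(1),'yaw err deg',np.degrees(np.arctan2(T[1,1],T[0,1])-B['th']).round(2),'F',F.round(1),'gap',round(s["finger_gap"],2))
    return B,T,p
def to(bx,by,z):
    B,T,p=st();g=np.r_[B['o']+B['M']@[bx,by],z]
    print('tool shift /40mm',(T.T@(g-p)/40).round(2))
E
python3 -c "
from h import *
to(0,225,230)"
```

```text
t 0.2 board xy [-241.5  583.3] z 230.7 yaw err deg 62.33 F [-0.   0.  -0.4] gap 1.0
tool shift /40mm [-9.51 -5.13  0.02]
```

Call:
servo_tool --pt "-0.3 -0.95 -0.5 0 0" --pt "-0.3 -0.95 -0.5 0 0" --pt "-0.3 -0.95 -0.5 0 0" --pt "-0.3 -0.95 -0.5 0 0" --pt "-0.3 -0.95 -0.5 0 0" --pt "-0.3 -0.95 -0.5 0 0" --pt "-0.3 -0.95 -0.5 0 0" --pt "-0.3 -0.95 -0.5 0 0" --pt "-0.3 -0.95 -0.5 0 0" --pt "-0.3 -0.95 -0.5 0 0"

```text
time_s: 1.2
position: [525.0, 267.2, 231.3]
tcp_rot: [-0.0, 0.197, 0.98, 0.0]
contact_force: [0.6, -0.4, 0.5]
finger_gap: 0.351
grip_force: 0.0
```

Call:
servo_tool --pt "-0.3 0 0 0 0.0865" --pt "-0.3 0 0 0 0.0865" --pt "-0.3 0 0 0 0.0865" --pt "-0.3 0 0 0 0.0865" --pt "-0.3 0 0 0 0.0865" --pt "-0.3 0 0 0 0.0865" --pt "-0.3 0 0 0 0.0865" --pt "-0.3 0 0 0 0.0865" --pt "-0.3 0 0 0 0" --pt "-0.3 0 0 0 0"

```text
time_s: 2.2
position: [524.0, 268.8, 231.2]
tcp_rot: [-0.0, 0.674, 0.739, -0.0]
contact_force: [0.1, -1.5, 0.0]
finger_gap: 0.349
grip_force: 0.0
```

```bash
python3 -c "
from h import *
to(0,228,120)"
```

```text
t 2.2 board xy [  2.1 230.1] z 231.2 yaw err deg 0.25 F [-0.  -1.5  0. ] gap 0.35
tool shift /40mm [-0.05 -0.05  2.78]
```

Call:
servo_tool --pt "-0.3 0 -0.05 0.8 0" --pt "-0.3 0 0 0.8 0" --pt "-0.3 0 0 0.8 0" --pt "-0.3 0 0 0.8 0" --pt "-0.3 0 0 0.6 0" --pt "-0.3 0 0 0.5 0" --pt "-0.3 0 0 0.4 0" --pt "-0.3 0 0 0.1 0" --pt "-0.3 0 0 0 0"

```text
time_s: 3.1
position: [522.1, 268.4, 39.0]
tcp_rot: [-0.0, 0.675, 0.738, -0.0]
contact_force: [-0.6, 0.7, 1.0]
finger_gap: 0.353
grip_force: 0.0
```

```bash
python3 -c "
from h import *
st()
crop('scene',280,150,140,105,5.7142,'c2.png')"
```

```text
t 3.1 board xy [2.000e-01 2.298e+02] z 39.0 yaw err deg 0.08 F [-0.5  0.7  1. ] gap 0.35
```

View pics/c2.png

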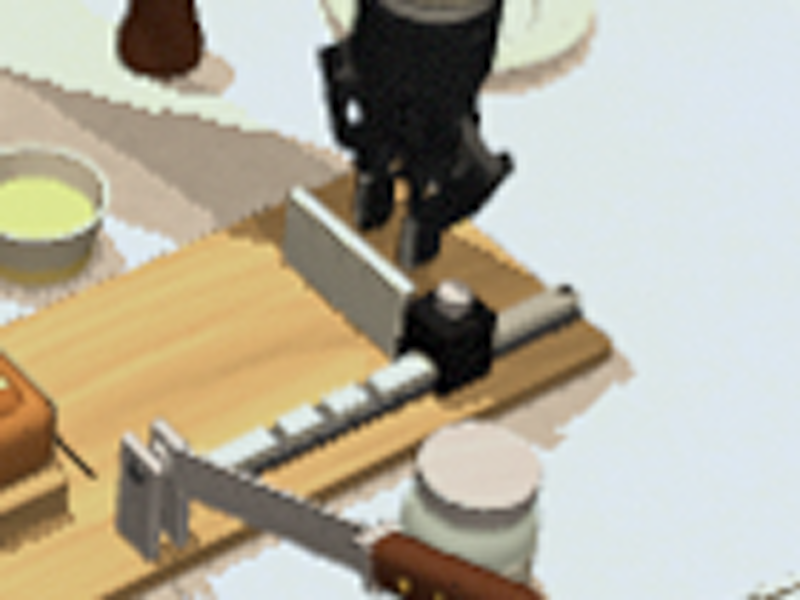

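The fingertips are behind the plate, at about (370-420, 220-260) in the crop. The carriage is at (450,340) and the three notches show at (305-375, 375-420). I'll push now.

Call:
servo_tool --pt "-0.3 -0.25 0 0 0" --pt "-0.3 -0.25 0 0 0" --pt "-0.3 -0.2 0 0 0" --pt "-0.3 -0.1 0 0 0" --pt "-0.3 -0.1 0 0 0" --pt "-0.3 -0.1 0 0 0" --pt "-0.3 -0.1 0 0 0"

```text
time_s: 3.85
position: [526.4, 225.5, 39.7]
tcp_rot: [-0.0, 0.675, 0.738, 0.001]
contact_force: [0.0, 3.9, 2.8]
finger_gap: 0.349
grip_force: 2.1
```

Call:
servo_tool --pt "-0.3 -0.1 0 0 0" --pt "-0.3 -0.1 0 0 0" --pt "-0.3 -0.1 0 0 0" --pt "-0.3 -0.1 0 0 0"

```text
time_s: 4.25
position: [527.8, 208.5, 39.4]
tcp_rot: [0.0, 0.675, 0.738, 0.0]
contact_force: [1.5, 4.2, 3.0]
finger_gap: 0.349
grip_force: 2.0
```

```bash
python3 -c "
from h import *
st()"
```

```text
t 4.25 board xy [  0.7 169.7] z 39.4 yaw err deg 0.06 F [1.8 4.1 3. ] gap 0.35
```

Call:
servo_tool --pt "-0.3 -0.1 0 0 0" --pt "-0.3 -0.1 0 0 0" --pt "-0.3 -0.1 0 0 0"

```text
time_s: 4.55
position: [528.8, 196.4, 39.4]
tcp_rot: [0.0, 0.675, 0.737, 0.0]
contact_force: [2.4, 3.4, 1.6]
finger_gap: 0.348
grip_force: 1.7
```

Call:
servo_tool --pt "-0.3 -0.05 0 0 0" --pt "-0.3 -0.05 0 0 0"

```text
time_s: 4.75
position: [528.1, 191.5, 38.8]
tcp_rot: [-0.0, 0.676, 0.737, -0.001]
contact_force: [0.1, 1.0, 0.6]
finger_gap: 0.347
grip_force: 0.1
```

Call:
servo_tool --pt "-0.3 -0.05 0 0 0" --pt "-0.3 -0.05 0 0 0"

```text
time_s: 4.95
position: [528.3, 188.3, 38.8]
tcp_rot: [-0.0, 0.675, 0.737, -0.001]
contact_force: [-0.5, 2.1, -1.1]
finger_gap: 0.35
grip_force: 1.0
```

Call:
servo_tool --pt "-0.3 -0.05 0 0 0" --pt "-0.3 -0.05 0 0 0"

```text
time_s: 5.15
position: [528.5, 186.2, 38.8]
tcp_rot: [-0.001, 0.675, 0.738, -0.0]
contact_force: [-1.7, 8.3, -3.5]
finger_gap: 0.354
grip_force: 4.2
```

Call:
servo_tool --pt "-0.3 -0.05 0 0 0" --pt "-0.3 -0.05 0 0 0"

```text
time_s: 5.35
position: [528.7, 183.6, 38.9]
tcp_rot: [-0.001, 0.675, 0.738, 0.0]
contact_force: [-1.2, 5.6, -3.1]
finger_gap: 0.352
grip_force: 2.9
```

```bash
python3 -c "
from h import *
st()"
```

```text
t 5.35 board xy [ -0.6 144.8] z 38.9 yaw err deg 0.17 F [-0.7  5.7 -3.1] gap 0.35
```

Call:
servo_tool --pt "-0.3 -0.05 0 0 0" --pt "-0.3 -0.05 0 0 0"

```text
time_s: 5.55
position: [529.3, 177.4, 38.8]
tcp_rot: [-0.001, 0.675, 0.738, -0.0]
contact_force: [-1.2, 4.0, -2.0]
finger_gap: 0.351
grip_force: 1.8
```

Call:
servo_tool --pt "-0.3 -0.1 0 0 0" --pt "-0.3 -0.1 0 0 0"

```text
time_s: 5.75
position: [530.2, 168.7, 39.0]
tcp_rot: [-0.0, 0.675, 0.738, -0.001]
contact_force: [-2.6, 4.2, -2.0]
finger_gap: 0.348
grip_force: 2.1
```

Call:
servo_tool --pt "-0.3 -0.05 0 0 0" --pt "-0.3 -0.05 0 0 0"

```text
time_s: 5.95
position: [531.6, 164.0, 39.4]
tcp_rot: [0.0, 0.676, 0.737, -0.0]
contact_force: [-0.1, 0.7, 0.3]
finger_gap: 0.353
grip_force: 0.1
```

```bash
python3 -c "
from h import *
st()"
```

```text
t 5.95 board xy [  0.6 125. ] z 39.4 yaw err deg 0.01 F [-0.   0.7  0.3] gap 0.35
```

Call:
servo_tool --pt "-0.3 0.2 0 0 0" --pt "-0.3 0.5 0 0 0" --pt "-0.3 0.6 0 0 0" --pt "-0.3 0 0 0 0"

```text
time_s: 6.35
position: [527.0, 220.7, 39.7]
tcp_rot: [-0.0, 0.674, 0.739, 0.001]
contact_force: [-0.5, 0.2, -0.5]
finger_gap: 0.349
grip_force: 0.0
```

```bash
python3 -c "
from h import *
st()
crop('scene',280,150,140,105,5.7142,'c3.png')"
```

```text
t 6.35 board xy [  0.9 181.9] z 39.7 yaw err deg 0.31 F [-0.4  0.3 -0.5] gap 0.35
```

View pics/c3.png

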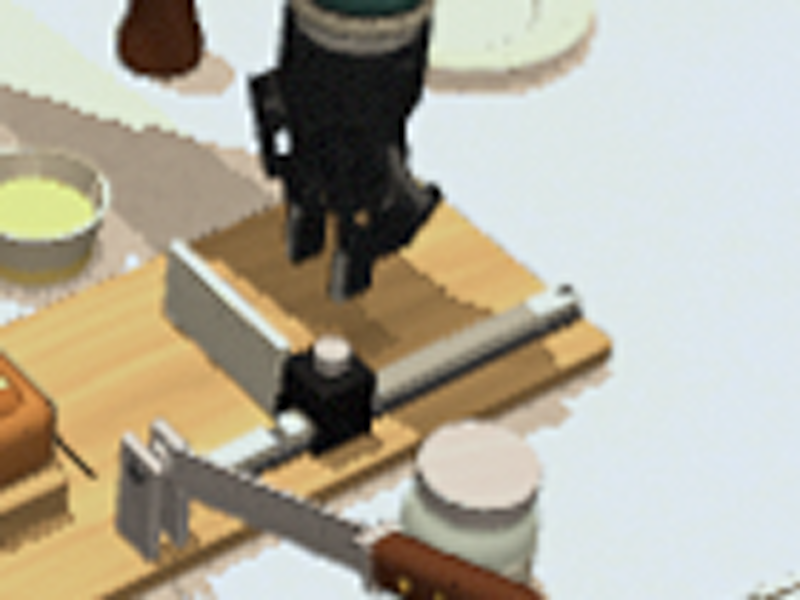

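The carriage now sits at (330,400) and the inner notch is visible at (280,428), but the outer notch is hidden from here. I'll measure the knob and check from the top.

```bash
python3 -c "
from h import *
d=crop('top',205,185,70,52,11,'c4.png')
s=read_camera('scene');B=np.load('board.npz')
for p in [(332,343),(455,290)]: print((atz(s,raw(p,280,150,5.7142),80)-B['o'])@B['M'])
"
```

```text
[ 73.47041452 121.15893001]
[ 76.1289826 199.7612547]
```

View pics/c4.png

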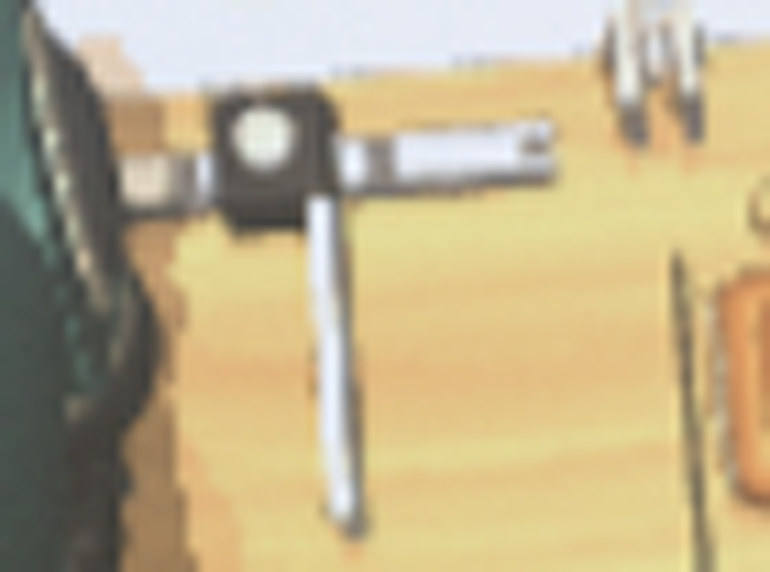

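Both side notches show, inner at (380,160) and outer at (190,185), so the stop is in the middle notch. Next I'll raise the hand and go round behind the loaf's tail.

```bash
python3 -c "
from h import *
d=read_camera('top');B=np.load('board.npz')
b=lambda p,z:((atz(d,raw(p,205,185,11),z)-B['o'])@B['M']).round(1)
print('knob',b((265,135),80),'notches',b((381,160),38),b((188,185),38),'plate near end outer/inner',b((332,525),74),b((360,525),74))
to(-10,181,160);to(-10,-240,160)"
```

```text
knob [ 77.6 119.5] notches [77.3 88.8] [ 74.8 148.4] plate near end outer/inner [-40.9 108.3] [-41.6 100.1]
t 6.55 board xy [  0.7 176.7] z 39.4 yaw err deg -0.02 F [-0.1 -0.5 -0.6] gap 0.35
tool shift /40mm [ 0.11 -0.27 -3.01]
t 6.55 board xy [  0.7 176.7] z 39.4 yaw err deg -0.02 F [-0.1 -0.5 -0.6] gap 0.35
tool shift /40mm [-10.42  -0.26  -3.  ]
```

Call:
servo_tool --pt "-0.3 0 0 -0.5 0" --pt "-0.3 0 -0.05 -0.9 0" --pt "-0.3 0 -0.1 -1.0 0" --pt "-0.3 0 -0.1 -0.8 0" --pt "-0.3 -0.5 0 0 0" --pt "-0.3 -0.9 0 0 0" --pt "-0.3 -1.0 0 0 0" --pt "-0.3 -1.0 0 0 0" --pt "-0.3 -1.0 0 0 0" --pt "-0.3 -1.0 0 0 0"

```text
time_s: 7.55
position: [535.5, -2.3, 167.5]
tcp_rot: [0.0, 0.676, 0.737, 0.0]
contact_force: [0.3, 0.7, 0.3]
finger_gap: 0.35
grip_force: 0.0
```

Call:
servo_tool --pt "-0.3 -1.0 0 0 0" --pt "-0.3 -1.0 0 0 0" --pt "-0.3 -1.0 0 0 0" --pt "-0.3 -1.0 0 0 0" --pt "-0.3 -0.8 0 0 0" --pt "-0.3 -0.2 0 0 0" --pt "-0.3 0 0 0 0"

```text
time_s: 8.25
position: [552.4, -201.1, 167.3]
tcp_rot: [0.0, 0.677, 0.736, -0.0]
contact_force: [-0.4, 0.5, 0.6]
finger_gap: 0.35
grip_force: 0.0
```

```bash
python3 -c "
from h import *
to(-10,-240,42)
crop('scene',180,190,150,112,5.3333,'c5.png')"
```

```text
t 8.25 board xy [ -10.5 -240.6] z 167.3 yaw err deg -0.21 F [-0.3  0.6  0.6] gap 0.35
tool shift /40mm [0.02 0.01 3.13]
```

View pics/c5.png

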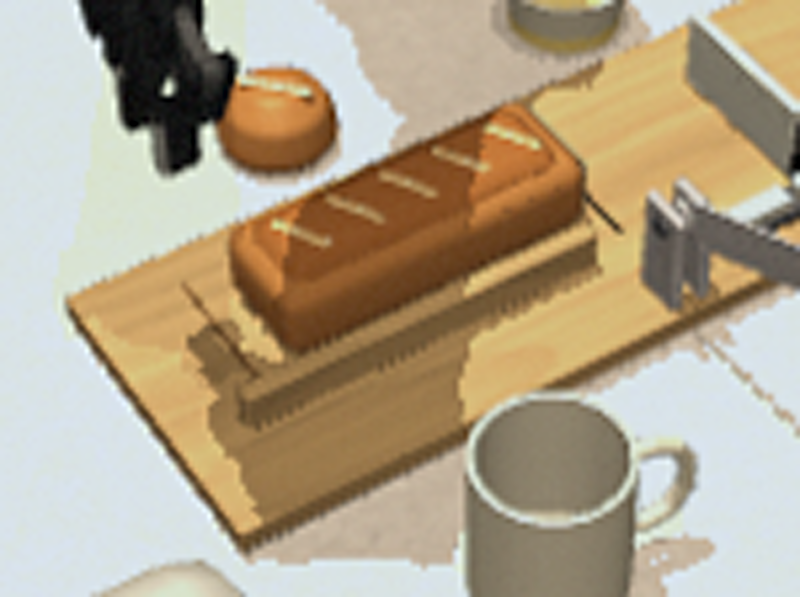

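The loaf's tail end is at about (260,290) and its fence is clear of the fingers. The hand is above and behind the tail, so I'll lower it and approach.

Call:
servo_tool --pt "-0.3 0 0 0.5 0" --pt "-0.3 0 0 0.8 0" --pt "-0.3 0 0 0.8 0" --pt "-0.3 0 0 0.6 0" --pt "-0.3 0 0 0.4 0" --pt "-0.3 0 0 0.15 0" --pt "-0.3 0 0 0 0"

```text
time_s: 9.0
position: [553.3, -197.8, 37.0]
tcp_rot: [-0.0, 0.675, 0.738, -0.0]
contact_force: [-0.0, 0.4, -0.5]
finger_gap: 0.351
grip_force: 0.0
```

Call:
servo_tool --pt "-0.3 0.2 0 0 0" --pt "-0.3 0.2 0 0 0" --pt "-0.3 0.1 0 0 0" --pt "-0.3 0.1 0 0 0" --pt "-0.3 0.1 0 0 0" --pt "-0.3 0.1 0 0 0"

```text
time_s: 9.6
position: [550.8, -167.6, 37.8]
tcp_rot: [0.001, 0.676, 0.737, -0.0]
contact_force: [-0.8, -3.4, 2.3]
finger_gap: 0.349
grip_force: 1.5
```

Call:
servo_tool --pt "-0.3 0.1 0 0 0" --pt "-0.3 0.1 0 0 0" --pt "-0.3 0.1 0 0 0" --pt "-0.3 0.1 0 0 0"

```text
time_s: 10.0
position: [549.2, -150.7, 37.4]
tcp_rot: [0.0, 0.675, 0.737, 0.0]
contact_force: [0.1, -2.1, 1.8]
finger_gap: 0.353
grip_force: 1.4
```

```bash
python3 -c "
from h import *
st()"
```

```text
t 10.0 board xy [  -9.2 -190. ] z 37.4 yaw err deg 0.03 F [-0.1 -2.1  1.8] gap 0.35
```

Call:
servo_tool --pt "-0.3 0.1 0 0 0" --pt "-0.3 0.1 0 0 0" --pt "-0.3 0.1 0 0 0" --pt "-0.3 0.1 0 0 0" --pt "-0.3 0.1 0 0 0" --pt "-0.3 0.1 0 0 0" --pt "-0.3 0.1 0 0 0" --pt "-0.3 0.1 0 0 0" --pt "-0.3 0.1 0 0 0"

```text
time_s: 10.9
position: [545.9, -114.6, 37.3]
tcp_rot: [-0.0, 0.675, 0.737, 0.0]
contact_force: [0.5, -3.1, 1.3]
finger_gap: 0.347
grip_force: 1.4
```

Call:
servo_tool --pt "-0.3 0.1 0 0 0" --pt "-0.3 0.1 0 0 0" --pt "-0.3 0.1 0 0 0" --pt "-0.3 0.1 0 0 0" --pt "-0.3 0.1 0 0 0" --pt "-0.3 0.1 0 0 0" --pt "-0.3 0.1 0 0 0" --pt "-0.3 0 0 0 0"

```text
time_s: 11.7
position: [543.2, -85.7, 37.1]
tcp_rot: [-0.001, 0.675, 0.738, 0.0]
contact_force: [-0.0, -0.2, 0.4]
finger_gap: 0.349
grip_force: 0.1
```

```bash
python3 -c "
from h import *
st()
d=crop('top',205,185,90,60,8.5,'c6.png')"
```

```text
t 11.7 board xy [  -9.6 -124.8] z 37.1 yaw err deg 0.11 F [-0.  -0.2  0.4] gap 0.35
```

View pics/c6.png

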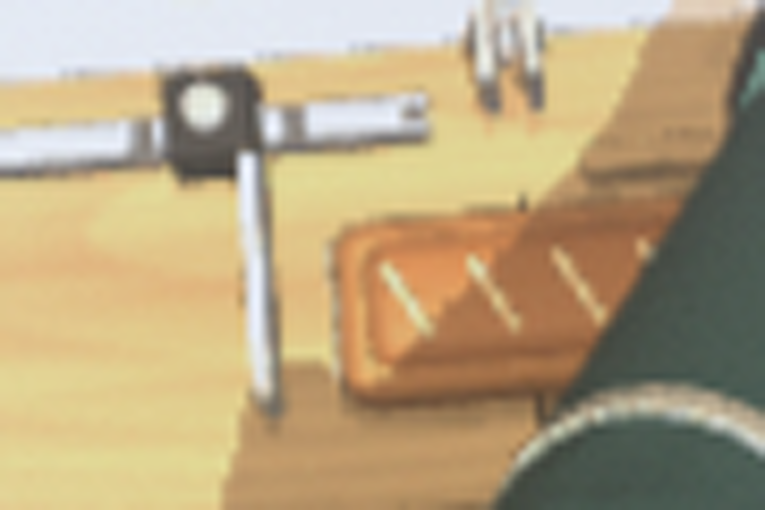

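The loaf is straight. Its nose is at about x=338 and the plate's inner side at x≈272, so the gap is about 24 mm. I'll continue more slowly.

Call:
servo_tool --pt "-0.3 0.1 0 0 0" --pt "-0.3 0.1 0 0 0" --pt "-0.3 0.1 0 0 0" --pt "-0.3 0.1 0 0 0" --pt "-0.3 0.05 0 0 0"

```text
time_s: 12.25
position: [541.7, -68.3, 37.1]
tcp_rot: [-0.0, 0.675, 0.738, -0.0]
contact_force: [0.8, -0.8, -0.2]
finger_gap: 0.35
grip_force: 0.6
```

Call:
servo_tool --pt "-0.3 0.03 0 0 0" --pt "-0.3 0.03 0 0 0"

```text
time_s: 12.45
position: [541.6, -66.6, 37.3]
tcp_rot: [0.0, 0.675, 0.738, -0.0]
contact_force: [0.3, -0.7, -0.4]
finger_gap: 0.352
grip_force: 0.6
```

Call:
servo_tool --pt "-0.3 0.03 0 0 0"

```text
time_s: 12.55
position: [541.5, -65.5, 37.3]
tcp_rot: [0.0, 0.675, 0.737, -0.0]
contact_force: [0.0, -1.6, -1.1]
finger_gap: 0.351
grip_force: 0.6
```

```bash
python3 -c "
from h import *
st()
d=crop('top',215,195,60,45,13,'c7.png')"
```

```text
t 12.55 board xy [  -9.5 -104.5] z 37.3 yaw err deg 0.04 F [-0.1 -1.6 -1.1] gap 0.35
```

View pics/c7.png

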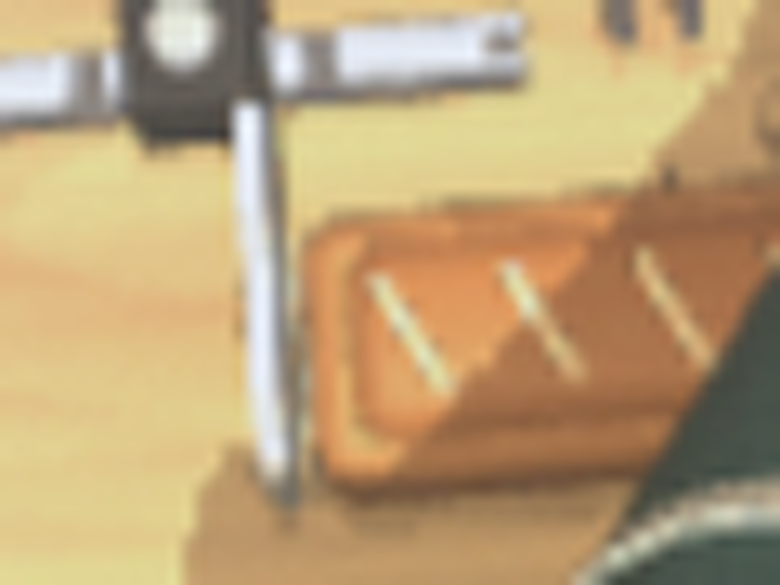

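The gap is now about 4 mm, between x≈295 and 310. I'll take 1 mm steps until the force rises.

Call:
servo_tool --pt "-0.3 0.03 0 0 0" --pt "-0.3 0.02 0 0 0"

```text
time_s: 12.8
position: [541.4, -63.5, 37.3]
tcp_rot: [0.0, 0.675, 0.737, 0.0]
contact_force: [-0.3, -1.5, -0.9]
finger_gap: 0.351
grip_force: 0.7
```

Call:
servo_tool --pt "-0.3 0.02 0 0 0"

```text
time_s: 12.9
position: [541.4, -62.7, 37.3]
tcp_rot: [0.0, 0.675, 0.737, 0.0]
contact_force: [0.3, -2.2, -0.7]
finger_gap: 0.349
grip_force: 0.7
```

Call:
servo_tool --pt "-0.3 0.02 0 0 0"

```text
time_s: 13.0
position: [541.3, -61.9, 37.3]
tcp_rot: [0.0, 0.675, 0.737, 0.0]
contact_force: [1.7, -1.9, -1.5]
finger_gap: 0.35
grip_force: 0.7
```

Call:
servo_tool --pt "-0.3 0.02 0 0 0"

```text
time_s: 13.1
position: [541.2, -61.1, 37.3]
tcp_rot: [0.0, 0.675, 0.737, 0.0]
contact_force: [0.4, -0.6, -0.6]
finger_gap: 0.35
grip_force: 0.7
```

Call:
servo_tool --pt "-0.3 0.02 0 0 0"

```text
time_s: 13.2
position: [541.2, -60.8, 37.3]
tcp_rot: [0.0, 0.675, 0.737, -0.0]
contact_force: [0.4, -3.8, -1.9]
finger_gap: 0.352
grip_force: 2.1
```

The force jumped and the motion stalled, so the loaf is against the stop. I'll hold briefly, then back off and up.

Call:
servo_tool --pt "-0.3 0 0 0 0" --pt "-0.3 0 0 0 0" --pt "-0.3 0 0 0 0" --pt "-0.3 -0.1 0 0 0" --pt "-0.3 -0.4 0 0 0" --pt "-0.3 -0.8 0 0 0" --pt "-0.3 -0.6 0 0 0" --pt "-0.3 0 0 0 0"

```text
time_s: 14.0
position: [547.7, -139.8, 37.7]
tcp_rot: [0.001, 0.677, 0.736, -0.0]
contact_force: [-0.6, 0.1, 0.5]
finger_gap: 0.354
grip_force: 0.0
```

Call:
servo_tool --pt "-0.3 0 0 -0.6 0" --pt "-0.3 0 0 -1.0 0" --pt "-0.3 0 0 -1.0 0" --pt "-0.3 -0.8 0 -0.6 0" --pt "-0.3 -1 0 0 0" --pt "-0.3 -1 0 0 0" --pt "-0.3 0 0 0 0" --pt "-0.3 0 0 0 0"

```text
time_s: 14.8
position: [557.3, -247.0, 164.9]
tcp_rot: [-0.001, 0.676, 0.737, 0.0]
contact_force: [-0.2, 0.2, -0.2]
finger_gap: 0.35
grip_force: 0.0
```

```bash
python3 -c "
from h import *
st()
d=crop('top',205,185,90,60,8.5,'c8.png')"
```

```text
t 14.8 board xy [  -9.5 -286.7] z 164.9 yaw err deg -0.01 F [-0.2  0.2 -0.2] gap 0.35
```

View pics/c8.png

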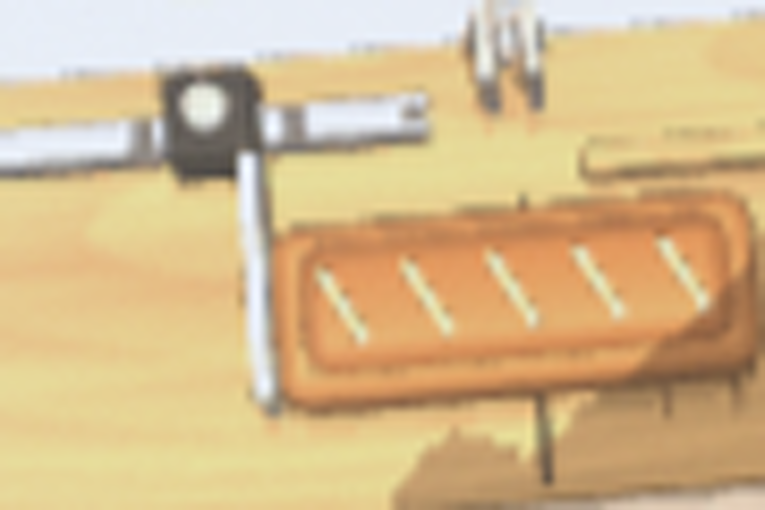

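The loaf's nose is flush with the plate at x≈275. The carriage is unmoved, with a notch on either side at (147,135) and (292,125), and the knife and hand are clear. I'll hand in the job.

```bash
python3 -c "
from workcell import workorder
print(workorder.job_done())"
```

```text
the job is handed in; nothing more can be done
None
```

The length stop is in the middle notch and the loaf's cut end is up against it; the knife was not touched, the hand is clear, and the job is handed in at about 15 s (no verdict was returned).

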